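Let one tape core out of the lever dispenser and ease its lid shut

TASK

Let the cardboard core out of the dispenser: with closed fingers press the lever's black pad all the way down so that the smoked lid lifts, and keep it down until the core has rolled to rest in the front tray. Then let the lever come up slowly under your fingers, so that the lid closes fully without dropping or slamming, and move clear. Use only the lever: do not touch the lid or the core, grasp nothing, and leave the things around it where they are.

Things in the scene. Friction and masses are not known exactly. Their poses are not given: they have to be found in the camera images.
- dispenser: white bench dispenser fixed to the table, 300 mm long (its x), 96 mm wide, 130 mm tall. Origin: centre of its footprint's width on the table, 200 mm behind the tray's front face; its -x points towards the low tray in front, +y to the lever's side, z up. The tall rear part (x -35 to +100 mm) holds the core under the lid; the tray (x -194 to -100 mm) is open on top, its walls 55 to 60 mm tall.
- lever (a joint): side lever, a steel arm on the dispenser's +y side; 0 = up (lid shut), 0.42 rad = fully down (lid fully open). Pivot axis along the dispenser's y at x +10, z 75 mm. It is linked to the lid (lid angle = 2.05 x lever angle). The lid's weight alone drives it back up, pushing up at the pad with about 2 to 7 N; if let go it shoots up and the lid slams.
- lever_pad (a point): centre of the top face of the lever's black pad, where the finger presses; the pad is 45 mm (dispenser x) by 90 mm (dispenser y), 8 mm thick. With the lever up it lies at x -125, y +106, z 112 mm in the dispenser's frame, tilted 0.21 rad; fully down it lies at x -128, z 54 mm (58 mm lower), tilted 0.21 rad the other way. The point lies 58 mm outside the dispenser's side wall; below the pad is free space.
- lid (a joint): smoked lid with a hanging steel gate at its front, hinged at the dispenser's back (hinge at x +85, z 125 mm, along y); 0 = shut, 0.86 rad = fully open. Closing faster than about 2 rad/s counts as dropping or slamming. The core gets out from under the gate at about 0.35 rad.
- lid_edge (a point): middle of the lid's front edge: at x -37, z 125 mm in the dispenser's frame when shut; it rises as the lid opens.
- core_center (a point): centre of the cardboard tape core in the chute, 60 mm across, 70 mm long, lying along the dispenser's y, resting against the gate at about x -3, z 67 mm in the dispenser's frame. When the lid opens it rolls by itself down the ramp towards -x and comes to rest within about 2 s in the tray at about x -164, z 41 mm.
- spare_core: a spare cardboard core standing on end, 60 mm across, 70 mm tall; a bystander, to be left alone. Origin: on its underside
- jar: a closed amber jar, 52 mm across, 70 mm tall; a bystander, to be left alone. Origin: on its underside
- bottle: a white plastic bottle, 56 mm across, 130 mm tall; a bystander, to be left alone. Origin: on its underside
- frame_ring: a flat steel frame ring, 150 mm across, 6 mm thick, lying on the table; a bystander, to be left alone. Origin: on its underside
- screwdriver: a screwdriver 160 mm long lying on the table; a bystander, to be left alone. Origin: on its underside
- roller: a hand roller lying on the table, about 150 mm long, 28 mm tall; a bystander, to be left alone. Origin: on its underside

How it is judged:
By the outcome, as a careful person would: the job done as asked, in the order asked, and still so for the second after the job is handed in, with the robot touching nothing.
It also fails if it takes over 35 s, if anything falls off the work surface, if the arm or the gripper's body presses on something with over 40 N, if the wrist force passes 120 N, or if a joint passes its speed limit or range.

ROBOT

A 7-joint arm with a two-finger parallel gripper is mounted at the origin on the work surface. World frame = base frame: x ahead of the robot, y to its left, z up, the work surface at z = 0. Lengths are in m, angles in rad, forces in N, time in s.
With the tool pointing down it reaches from about 0.4 to 0.875 m from the base axis. Payload 19.3 kg.
Tool frame: the origin (TCP) lies at the very end of the fingers, on their centre line; the grasp point (between the pads) lies 19 mm behind it; z points along the fingers, y is the direction in which the jaws open and shut (so a half turn about z gives the same grasp; the last joint's range is limited). The gripper opens to 85 mm and grips with 20 to 120 N. Pads are 22 mm wide; open, the fingers measure 114 mm over their backs; the gripper's body (76 mm by 85 mm) begins 54 mm behind the grasp point. The pads swing forward as they close: fully open they stand 13 mm farther back than shut.
Start: joints at [1.037, 0.521, -0.036, 1.599, 0.021, 1.021, -0.113], TCP at [0.28, -0.559, 0.231] pointing down, gripper open.
Joint ranges: [-2.91, 2.91], [-0.3, 2.13], [-1.5, 1.42], [0.17, 2.43], [-1.26, 4.41], [0.16, 1.93], [-2.52, 2.52]. Speed limits (rad/s): [1.89, 1.89, 2.39, 2.39, 3.01, 3.01, 3.01].

INTERFACE

Orientations are given as [roll, pitch, yaw] about the fixed x, y, z axes, in that order (R = Rz(yaw) Ry(pitch) Rx(roll)).
In Python, from workcell import bot gives the robot as it stands.
- The arm moves only by the tool carry_out, never from a script. Its argument "targets" is a list of rows, each a list of 7 numbers: the shift along the tool's x, y, z in mm, then the turn, a rotation vector about the tool's x, y, z in units of 6 degrees (1.0 is 6 degrees), then the closure in counts, from 0 (fully open) to 255 (shut). A call has 1 to 5 rows; each row shifts and turns the commanded pose from where the row before left it, along the tool's axes as they then stand; what a row does not reach is not made up. A row lasts 1/12 s, in which the tool goes at most 41.7 mm and 7.16 degrees, less where a joint would pass 70% of its speed; a pose out of reach is approached as far as the arm can. A call is refused whole if a number of a shift passes 41.7 or a number of a turn 1, either way. A call with a gripper value outside its range is refused whole. The fingers move at their own pace and stop on an object; "force" is the grip in N (left out, the last holds). Time passes only in rows, so rows that do not move let the fingers close. It gives the time, the measured TCP pose, the force and the opening at its end, in the units of the state.
- bot.observe(): the state, without advancing time (a new reading comes with each control period).
- bot.grab_frame(name): name is "side" or "top" or "wrist"; returns a dict with "color" (384x512x3 uint8, red, green, blue), "z_map" (384x512 float32, m along the optical axis (not along the pixel's ray), 0 where there is no reading), "K" (3x3 intrinsics, pixels), "k1" (the pictures are not rectified: a ray, as slopes to the right and down, at radius r is drawn at 1 + k1 r^2 times it, then the intrinsics apply), "cam_to_world" (4x4, takes a point from camera to world coordinates); the wrist camera has in their place "T_tool_cam" (4x4, takes a point from camera to tool coordinates, whose origin is the TCP and whose axes are the flange's). Camera axes: x right, y down, z forward; pixel columns grow to the right and rows downward; lengths in m; the calibration is good to about 2 mm. A picture is of the moment at which its call begins: read the wrist's pose just before it.
- bot.job_done(): hands the job in, once; it reports no verdict.
The state is a dict: "clock": time; "qpos": joint angles; "qd": joint speeds; "joint_efforts": joint torques, N m; "position": TCP position; "tool_rot": TCP orientation; "force": force on the tool from outside, world axes, zero at the start; "moment": the same for the moment, N m; "grip_width": finger opening in m.
Only numpy, scipy, OpenCV 4.12 (cv2) and the standard library are available. Lean on these libraries where they do the work, as an engineer would, in place of code of your own. Each camera call takes 0.05 s, during which the arm holds its last target. There are 200 camera calls.

## Working session

There is one attempt and no reset: what is moved stays moved. The work goes in short steps, Python scripts to look and compute and a tool call to move; the robot and the scene stay as the last step left them, time stands still between calls to the robot, and variables do not carry over. Pictures are saved under pics/ and viewed, about 8 in all and at most 12, crops included, and the job is handed in when it is done.

Besides the shell and the picture viewer there is one more tool, called after "Call:" as a command line: name --pt "numbers of a row" for each row, then --argument value for the rest. carry_out: Moves the arm, as the interface text tells. Its arguments: {"type":"object","properties":{"targets":{"type":"array","items":{"type":"array","items":{"type":"number"}}},"force":{"type":"number"}},"required":["targets"]}

```bash
mkdir -p pics
cat > h.py <<'E'
import numpy as np, cv2
from workcell import bot
def save(n,f):
    d=bot.grab_frame(n); cv2.imwrite(f'pics/{f}.png',cv2.cvtColor(d['color'],cv2.COLOR_RGB2BGR)); np.save(f'pics/{f}.npy',d,allow_pickle=True); return d
def load(f): return np.load(f'pics/{f}.npy',allow_pickle=True).item()
def world(d,u,v,r=1):
    z=d['z_map'][v-r:v+r+1,u-r:u+r+1]; z=np.median(z[z>0])
    K=d['K']; k=float(d['k1']); p=cv2.undistortPoints(np.array([[[u,v]]],float),K,np.array([k,0,0,0.]))[0,0]
    return (d['cam_to_world']@np.array([p[0]*z,p[1]*z,z,1]))[:3]
E
python3 - <<'E'
from h import *
s=bot.observe();print({k:np.round(v,3) for k,v in s.items()})
a=save('side','s1');b=save('top','t1')
im=np.vstack([cv2.imread('pics/s1.png'),cv2.imread('pics/t1.png')])
print(a['cam_to_world'].round(2).tolist(),b['cam_to_world'].round(2).tolist())
E
```

```text
{'clock': np.float64(0.0), 'qpos': array([ 1.037,  0.522, -0.036,  1.6  ,  0.021,  1.021, -0.113]), 'qd': array([ 0.   ,  0.002,  0.001, -0.001, -0.001,  0.001, -0.001]), 'joint_efforts': array([ 0.0000e+00, -9.2711e+01,  1.9800e+00, -3.6993e+01,  1.8000e-02,
        8.0000e-03, -0.0000e+00]), 'position': array([ 0.279, -0.559,  0.231]), 'tool_rot': array([-3.14 ,  0.   ,  0.464]), 'force': array([ 0.593, -0.168, -0.638]), 'moment': array([0.021, 0.008, 0.013]), 'grip_width': np.float64(0.085)}
[[-0.91, -0.29, 0.3, 0.21], [-0.42, 0.63, -0.65, 0.78], [0.0, -0.72, -0.69, 0.96], [0.0, 0.0, 0.0, 1.0]] [[-0.01, -0.99, 0.16, 0.43], [-1.0, 0.01, -0.02, 0.01], [0.02, -0.16, -0.99, 1.22], [0.0, 0.0, 0.0, 1.0]]
```

View pics/t1.png

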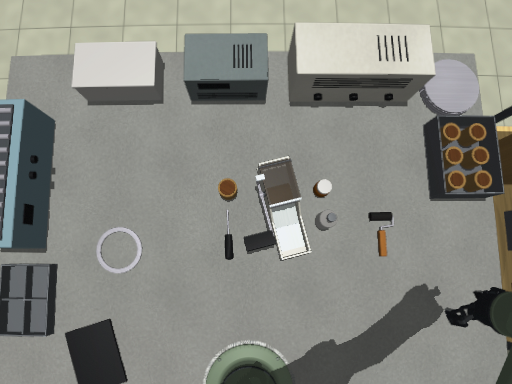

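View pics/s1.png

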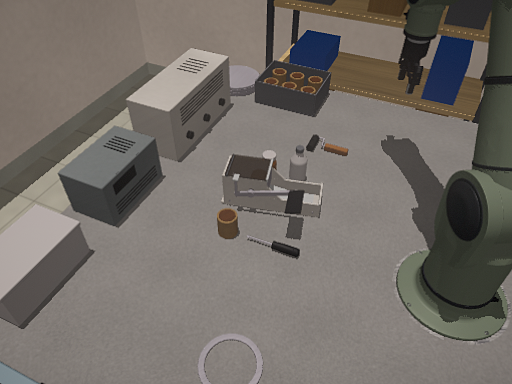

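The top view shows the dispenser with its tray towards the robot (front edge about (293,255)) and its rear at about (275,160). The black pad is at (259,241), with the screwdriver just left of it at (229,240). The side view shows the pad at (295,202).

Run:
```python
from h import *
d=load('t1');e=load('s1')
for n,(u,v) in dict(pad=(259,241),padL=(248,243),padR=(270,239),lidL=(260,162),lidR=(290,158),trayFL=(282,258),trayFR=(309,250),spare=(228,188),sd=(229,245),table=(200,260)).items(): print(n,world(d,u,v).round(3))
print('side pad',world(e,295,202).round(3), world(e,296,196).round(3))
# black pad segmentation, both cams
for f,(u0,u1,v0,v1) in dict(t1=(240,285,225,258),s1=(275,320,185,225)).items():
    D=load(f);P=[]
    for v in range(v0,v1):
        for u in range(u0,u1):
            if D['color'][v,u].max()<50 and D['z_map'][v,u]>0:
                w=world(D,u,v,0)
                if w[2]>.09: P.append(w)
    P=np.array(P);r=cv2.minAreaRect((P[:,:2]*1000).astype(np.float32));print(f,len(P),P.mean(0).round(3),r)
c=cv2.imread('pics/t1.png')[145:270,200:345];cv2.imwrite('pics/c1.png',cv2.resize(c,None,fx=4.6,fy=4.6,interpolation=cv2.INTER_CUBIC))
```

```text
pad [ 0.454 -0.036  0.113]
padL [ 0.448 -0.003  0.113]
padR [ 0.459 -0.069  0.114]
lidL [ 0.719 -0.048  0.005]
lidR [ 0.733 -0.15   0.001]
trayFL [ 0.402 -0.109  0.055]
trayFR [ 0.425 -0.193  0.059]
spare [0.621 0.057 0.07 ]
sd [0.445 0.056 0.025]
table [ 0.398  0.151 -0.   ]
side pad [ 0.451 -0.029  0.115] [ 0.457 -0.053  0.115]
t1 361 [ 0.457 -0.034  0.113] ((455.7613830566406, -37.37276840209961), (42.40020751953125, 88.51049041748047), 13.840845108032227)
s1 315 [ 0.454 -0.03   0.114] ((454.8033447265625, -32.48641586303711), (41.95576095581055, 86.76976013183594), 13.989251136779785)
```

View pics/c1.png

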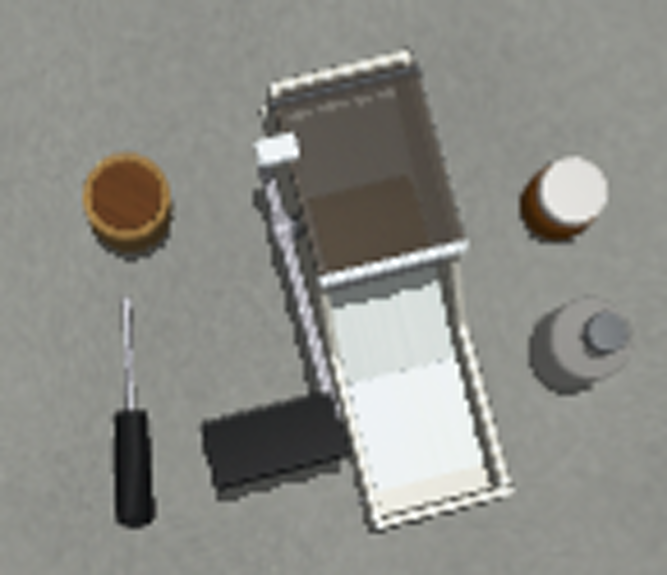

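Dispenser yaw is about 0.243 rad, with its origin at about (0.602, -0.108). I'll press at about (0.453, -0.030). First I turn the tool to match and close the fingers, then travel at z 0.23.

Call:
carry_out --pt "0 0 0 0 0 0.7 255" --pt "0 0 0 0 0 0.7 255" --pt "0 0 0 0 0 0.7 255" --pt "7 -12 0 0 0 0 255" --pt "14 -22 0 0 0 0 255" --force 40

```text
clock: 0.52
position: [0.2903, -0.522, 0.2306]
tool_rot: [-3.142, 0.001, 0.24]
force: [0.7, -0.7, -0.3]
grip_width: 0.0254
```

Call:
carry_out --pt "15 -24 0 0 0 0 255" --pt "15 -24 0 0 0 0 255" --pt "15 -24 0 0 0 0 255" --pt "15 -24 0 0 0 0 255" --pt "15 -24 0 0 0 0 255"

```text
clock: 0.93
position: [0.3356, -0.3849, 0.2311]
tool_rot: [-3.141, 0.0, 0.244]
force: [0.9, -0.7, 0.1]
grip_width: -0.0001
```

Call:
carry_out --pt "15 -24 0 0 0 0 255" --pt "15 -24 0 0 0 0 255" --pt "15 -24 0 0 0 0 255" --pt "15 -24 0 0 0 0 255" --pt "15 -24 0 0 0 0 255"

```text
clock: 1.35
position: [0.3794, -0.2504, 0.2312]
tool_rot: [-3.141, 0.0, 0.244]
force: [0.8, -0.1, -0.7]
grip_width: -0.0002
```

Call:
carry_out --pt "15 -24 0 0 0 0 255" --pt "15 -24 0 0 0 0 255" --pt "15 -24 0 0 0 0 255" --pt "15 -24 0 0 0 0 255" --pt "15 -24 0 0 0 0 255"

```text
clock: 1.77
position: [0.4232, -0.1159, 0.2312]
tool_rot: [-3.142, 0.0, 0.244]
force: [-0.1, -0.6, -0.1]
grip_width: 0.0001
```

Call:
carry_out --pt "14 -22 0 0 0 0 255" --pt "14 -22 0 0 0 0 255" --pt "13 -20 5 0 0 0 255" --pt "9 -13 15 0 0 0 255" --pt "0 0 20 0 0 0 255"

```text
clock: 2.18
position: [0.4547, -0.0272, 0.1917]
tool_rot: [-3.141, -0.003, 0.247]
force: [0.4, 0.7, -1.4]
grip_width: 0.0
```

Call:
carry_out --pt "0 0 20 0 0 0 255" --pt "0 0 15 0 0 0 255" --pt "0 0 5 0 0 0 255"

```text
clock: 2.43
position: [0.452, -0.0303, 0.1494]
tool_rot: [-3.141, 0.003, 0.244]
force: [-1.5, -1.2, 0.3]
grip_width: 0.0001
```

Run:
```python
from h import *
save('top','t2');d=save('side','s2');s=bot.observe();print(s['clock'],s['position'],s['force'])
a=cv2.imread('pics/t2.png')[165:270,205:330];b=cv2.imread('pics/s2.png')[130:250,200:350]
f=lambda i:cv2.resize(i,(400,300*1),interpolation=cv2.INTER_CUBIC)
cv2.imwrite('pics/c2.png',np.hstack([f(a),f(b)]))
```

```text
2.5333 [ 0.45261301 -0.03043121  0.15074409] [ 0.59725978 -0.94627822  0.19055983]
```

View pics/c2.png

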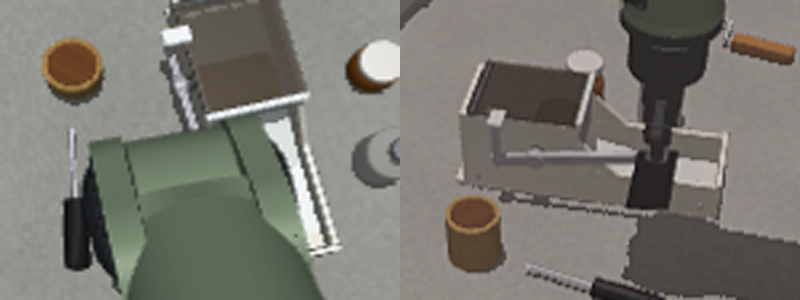

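The right panel shows the closed fingertips above the black pad, at about (655,155). The side arm and the lid are clear. Going down.

Call:
carry_out --pt "0 0 10 0 0 0 255" --pt "0 0 10 0 0 0 255" --pt "0 0 6 0 0 0 255" --pt "0 0 4 0 0 0 255" --pt "0 0 4 0 0 0 255"

```text
clock: 2.95
position: [0.4534, -0.0305, 0.1176]
tool_rot: [3.141, -0.001, 0.244]
force: [0.5, -0.0, -0.4]
grip_width: 0.0002
```

Call:
carry_out --pt "0 0 4 0 0 0 255" --pt "0 0 4 0 0 0 255" --pt "0 0 4 0 0 0 255" --pt "0 0 4 0 0 0 255" --pt "0 0 4 0 0 0 255"

```text
clock: 3.37
position: [0.4528, -0.0306, 0.0972]
tool_rot: [3.141, 0.001, 0.244]
force: [-3.2, -1.8, 5.9]
grip_width: 0.0003
```

Call:
carry_out --pt "0 0 4 0 0 0 255" --pt "0 0 4 0 0 0 255" --pt "0 0 4 0 0 0 255" --pt "0 0 4 0 0 0 255" --pt "0 0 4 0 0 0 255"

```text
clock: 3.78
position: [0.4525, -0.0307, 0.0772]
tool_rot: [3.141, 0.001, 0.244]
force: [-4.0, -1.3, 5.8]
grip_width: -0.0001
```

Call:
carry_out --pt "0 0 4 0 0 0 255" --pt "0 0 4 0 0 0 255" --pt "0 0 4 0 0 0 255" --pt "0 0 3 0 0 0 255" --pt "0 0 3 0 0 0 255"

```text
clock: 4.2
position: [0.4533, -0.0305, 0.0593]
tool_rot: [3.141, -0.0, 0.244]
force: [0.0, -1.1, 5.5]
grip_width: -0.0002
```

Call:
carry_out --pt "0 0 1 0 0 0 255" --pt "0 0 0 0 0 0 255"

```text
clock: 4.37
position: [0.4534, -0.0304, 0.0583]
tool_rot: [3.142, -0.0, 0.244]
force: [-1.2, -1.1, 5.0]
grip_width: 0.0002
```

Call:
carry_out --pt "0 0 1 0 0 0 255" --pt "0 0 1 0 0 0 255" --pt "0 0 0 0 0 0 255"

```text
clock: 4.62
position: [0.4535, -0.0304, 0.0564]
tool_rot: [3.141, -0.001, 0.244]
force: [0.4, -1.7, 3.8]
grip_width: -0.0002
```

Call:
carry_out --pt "0 0 0.5 0 0 0 255" --pt "0 0 0.5 0 0 0 255" --pt "0 0 0 0 0 0 255"

```text
clock: 4.87
position: [0.4536, -0.0304, 0.0555]
tool_rot: [3.141, -0.001, 0.244]
force: [2.1, -0.8, 5.7]
grip_width: -0.0
```

Call:
carry_out --pt "0 0 1 0 0 0 255" --pt "0 0 0.5 0 0 0 255" --pt "0 0 0 0 0 0 255"

```text
clock: 5.12
position: [0.4538, -0.0304, 0.0547]
tool_rot: [3.141, -0.002, 0.244]
force: [-2.9, -0.5, 28.7]
grip_width: 0.0001
```

Call:
carry_out --pt "0 0 0.5 0 0 0 255" --pt "0 0 0 0 0 0 255" --pt "0 0 0 0 0 0 255"

```text
clock: 5.37
position: [0.4538, -0.0304, 0.0545]
tool_rot: [3.141, -0.002, 0.244]
force: [-5.0, 0.2, 35.2]
grip_width: -0.0002
```

The force jumped to 35 N, so the lever is at its stop. I'll ease off a little and hold while the core rolls.

Call:
carry_out --pt "0 0 -0.5 0 0 0 255" --pt "0 0 0 0 0 0 255" --pt "0 0 0 0 0 0 255" --pt "0 0 0 0 0 0 255" --pt "0 0 0 0 0 0 255"

```text
clock: 5.78
position: [0.4538, -0.0305, 0.0547]
tool_rot: [3.141, -0.002, 0.244]
force: [-3.0, 0.0, 27.9]
grip_width: 0.0002
```

Call:
carry_out --pt "0 0 0 0 0 0 255" --pt "0 0 0 0 0 0 255" --pt "0 0 0 0 0 0 255" --pt "0 0 0 0 0 0 255" --pt "0 0 0 0 0 0 255"

```text
clock: 6.2
position: [0.4538, -0.0304, 0.0547]
tool_rot: [3.141, -0.002, 0.244]
force: [-3.3, -0.6, 27.3]
grip_width: -0.0001
```

Call:
carry_out --pt "0 0 0 0 0 0 255" --pt "0 0 0 0 0 0 255" --pt "0 0 0 0 0 0 255" --pt "0 0 0 0 0 0 255" --pt "0 0 0 0 0 0 255"

```text
clock: 6.62
position: [0.4538, -0.0304, 0.0547]
tool_rot: [3.141, -0.002, 0.244]
force: [-1.9, 0.7, 27.0]
grip_width: 0.0003
```

Call:
carry_out --pt "0 0 0 0 0 0 255" --pt "0 0 0 0 0 0 255" --pt "0 0 0 0 0 0 255" --pt "0 0 0 0 0 0 255" --pt "0 0 0 0 0 0 255"

```text
clock: 7.03
position: [0.4538, -0.0304, 0.0547]
tool_rot: [3.141, -0.002, 0.244]
force: [-3.2, -0.0, 26.8]
grip_width: -0.0001
```

Run:
```python
from h import *
d=save('side','s3');bot.grab_frame('top');e=save('side','s4')
print(bot.observe()['clock'],np.abs(d['color'].astype(int)-e['color'])[130:250,200:350].max())
f=lambda n:cv2.resize(cv2.imread(n)[130:250,200:350],(600,480),interpolation=cv2.INTER_CUBIC)
cv2.imwrite('pics/c3.png',f('pics/s4.png'))
```

```text
7.1833 8
```

View pics/c3.png

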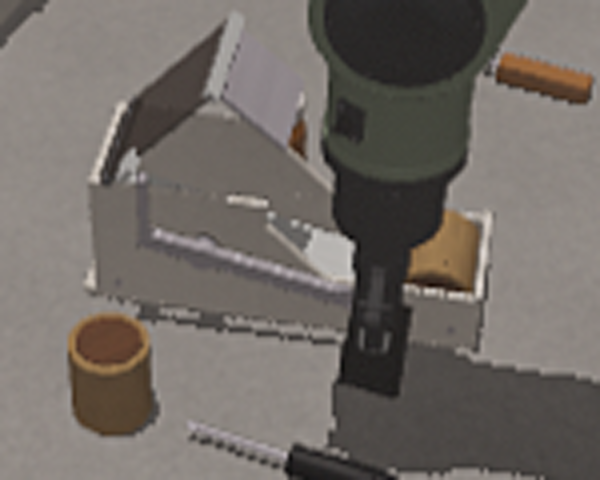

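The lid (about (220,60)) is fully open. The core lies in the tray at (447,250), and two frames 0.1 s apart match, so it is at rest. Now I let the lever up slowly at 3 mm per row (lid about 0.5 rad/s).

Call:
carry_out --pt "0 0 -1 0 0 0 255" --pt "0 0 -2 0 0 0 255" --pt "0 0 -3 0 0 0 255" --pt "0 0 -3 0 0 0 255" --pt "0 0 -3 0 0 0 255"

```text
clock: 7.6
position: [0.4527, -0.0306, 0.066]
tool_rot: [-3.142, 0.001, 0.244]
force: [-3.2, -2.1, 4.7]
grip_width: -0.0
```

Call:
carry_out --pt "0 0 -3 0 0 0 255" --pt "0 0 -3 0 0 0 255" --pt "0 0 -3 0 0 0 255" --pt "0 0 -3 0 0 0 255" --pt "0 0 -3 0 0 0 255"

```text
clock: 8.02
position: [0.4525, -0.0307, 0.081]
tool_rot: [-3.142, 0.001, 0.244]
force: [-2.7, -2.9, 6.0]
grip_width: -0.0001
```

Call:
carry_out --pt "0 0 -3 0 0 0 255" --pt "0 0 -3 0 0 0 255" --pt "0 0 -3 0 0 0 255" --pt "0 0 -3 0 0 0 255" --pt "0 0 -3 0 0 0 255"

```text
clock: 8.43
position: [0.4537, -0.0303, 0.0963]
tool_rot: [3.141, -0.001, 0.244]
force: [3.5, -1.5, 4.9]
grip_width: -0.0
```

Call:
carry_out --pt "0 0 -3 0 0 0 255" --pt "0 0 -2 0 0 0 255" --pt "0 0 -2 0 0 0 255" --pt "0 0 -2 0 0 0 255" --pt "0 0 -2 0 0 0 255"

```text
clock: 8.85
position: [0.4533, -0.0303, 0.107]
tool_rot: [-3.141, -0.0, 0.244]
force: [5.1, 1.6, 4.7]
grip_width: 0.0003
```

Call:
carry_out --pt "0 0 -1 0 0 0 255" --pt "0 0 -1 0 0 0 255" --pt "0 0 -1 0 0 0 255" --pt "0 0 -1 0 0 0 255" --pt "0 0 -1 0 0 0 255"

```text
clock: 9.27
position: [0.4531, -0.0304, 0.1118]
tool_rot: [-3.142, 0.0, 0.244]
force: [4.4, 0.5, 4.0]
grip_width: 0.0001
```

Call:
carry_out --pt "0 0 -1 0 0 0 255" --pt "0 0 -1 0 0 0 255" --pt "0 0 -1 0 0 0 255" --pt "0 0 -1 0 0 0 255" --pt "0 0 0 0 0 0 255"

```text
clock: 9.68
position: [0.4523, -0.0306, 0.1156]
tool_rot: [-3.141, 0.002, 0.244]
force: [0.2, -0.1, 0.6]
grip_width: 0.0001
```

Call:
carry_out --pt "0 0 -1 0 0 0 255" --pt "0 0 -1 0 0 0 255" --pt "0 0 -1 0 0 0 255" --pt "0 0 0 0 0 0 255" --pt "0 0 0 0 0 0 255"

```text
clock: 10.1
position: [0.4531, -0.0305, 0.1188]
tool_rot: [3.142, 0.0, 0.244]
force: [0.3, 0.2, -0.6]
grip_width: -0.0003
```

The contact force is zero with the lever up. Moving clear, up and away to the side the arm came from.

Call:
carry_out --pt "0 0 -5 0 0 0 255" --pt "0 0 -15 0 0 0 255" --pt "0 0 -25 0 0 0 255" --pt "0 0 -30 0 0 0 255" --pt "0 0 -30 0 0 0 255"

```text
clock: 10.52
position: [0.4526, -0.0303, 0.2252]
tool_rot: [-3.141, 0.001, 0.244]
force: [-0.2, -0.6, 0.4]
grip_width: 0.0
```

Call:
carry_out --pt "-8 12 -10 0 0 0 255" --pt "-15 24 0 0 0 0 255" --pt "-15 24 0 0 0 0 255" --pt "-15 24 0 0 0 0 255" --pt "-15 24 0 0 0 0 255"

```text
clock: 10.93
position: [0.4125, -0.1528, 0.2343]
tool_rot: [3.141, -0.0, 0.244]
force: [0.5, 0.1, 0.5]
grip_width: -0.0001
```

Call:
carry_out --pt "-15 24 0 0 0 0 255" --pt "-15 24 0 0 0 0 255" --pt "-15 24 0 0 0 0 255" --pt "-15 24 0 0 0 0 255" --pt "-15 24 0 0 0 0 255"

```text
clock: 11.35
position: [0.3687, -0.2874, 0.2342]
tool_rot: [3.141, -0.0, 0.244]
force: [0.8, 0.2, 0.7]
grip_width: -0.0
```

Call:
carry_out --pt "-15 24 0 0 0 0 255" --pt "-12 18 0 0 0 0 255" --pt "-7 12 0 0 0 0 255" --pt "0 0 0 0 0 0 255" --pt "0 0 0 0 0 0 255"

```text
clock: 11.77
position: [0.3492, -0.347, 0.2339]
tool_rot: [-3.141, -0.0, 0.243]
force: [-0.1, 0.0, -0.5]
grip_width: -0.0003
```

Run:
```python
from h import *
d=save('side','s5');e=save('top','t5');o=load('t1');print(bot.observe()['clock'])
for n,(u,v) in dict(pad=(259,241),lidfront=(288,206),lidmid=(275,172),spare=(228,188)).items(): print(n,world(o,u,v).round(3),world(e,u,v).round(3))
f=lambda i:cv2.resize(i,(400,320),interpolation=cv2.INTER_CUBIC)
cv2.imwrite('pics/c5.png',np.hstack([f(cv2.imread('pics/t5.png')[145:270,200:356]),f(cv2.imread('pics/s5.png')[130:250,200:350])]))
```

```text
11.8667
pad [ 0.454 -0.036  0.113] [ 0.454 -0.036  0.113]
lidfront [ 0.567 -0.135  0.027] [ 0.567 -0.135  0.027]
lidmid [ 0.658 -0.087  0.13 ] [ 0.658 -0.087  0.129]
spare [0.621 0.057 0.07 ] [0.621 0.057 0.073]
```

View pics/c5.png

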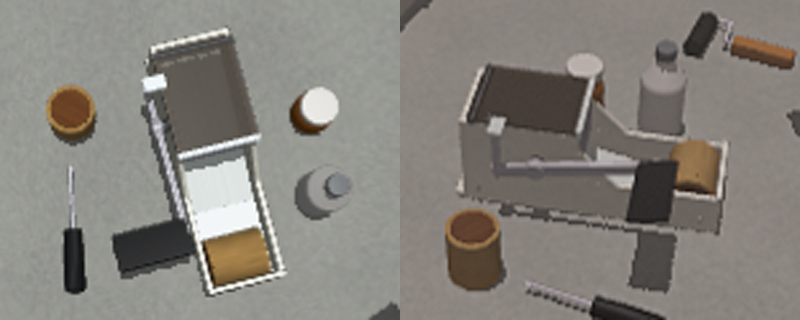

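The lid is shut, the core rests in the tray at (238,255), the lever is up, and the things around it have not moved.

```bash
python3 -c "
from workcell import bot
print(bot.job_done())"
```

```text
the job is handed in; nothing more can be done
None
```

The core is out of the dispenser and resting in the front tray, the lid is shut, and the job was handed in at about 12 s of the 35 s allowed.

- **Press:** With closed fingers I pressed the pad down to its stop, where the force rose to 35 N. I eased to about 27 N and held for about 1.8 s. Two camera frames 0.1 s apart then matched, with the core at rest in the tray.
- **Release:** I let the lever up at about 36 mm/s, slowing to 12 mm/s at the end. That works out to a lid speed of about 0.5 rad/s, below the 2 rad/s limit. The contact force stayed at 4 to 6 N until the lever was up, then fell to zero, and I moved clear.
- **Last checks:** The pad and lid heights matched the first pictures to within 1 mm. In the last pictures nothing near the dispenser had visibly moved; I did not recheck the frame ring. The spare core's top read 3 mm higher than at the start, which I put down to depth noise because it had not shifted in the picture. No check failed.

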